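# Load a filter cube into the illuminator's sprung bay

## Task

Load the black filter cube into the illuminator. Press the thumb bar down with one fingertip and keep it down so the spring-closed flap stays up, and with the other fingertip push the cube along its track, under the flap, fully home against the end wall. Then let go so that the flap springs down onto the cube; do not pinch or lift the cube, and leave the canisters, the bottle and the coverslip box where they stand.

Things in the scene. Friction and masses are not known exactly. Their poses are not given: they have to be found in the camera images.
- illuminator: Bench LED illuminator, fixed: aluminium base plate (x -80 to 92, y -37 to 37 mm) with a cube track, grey lamp block and dark cooling fins at its far end (both 64 mm high). Origin: on the bench, on the track's centre line, below the flap's front edge; x = the way the cube is pushed in, y = left, z = up. Millimetres in the other entries are in this frame.
- end_wall (a point): Foot of the end wall (the grey lamp block's flat face) on the track's centre line: x = 28, z = 8. The track's floor is level at z = 8 mm from x = -80 to this wall, between two guide rails 10 mm high whose inner faces are at y = -22 and +22. Nothing stands over the track in front of the flap (x below 0).
- pivot (a point): Front end of the flap on its pivot shaft: x = 0, y = 27, z = 50. The shaft runs along x from -75 to 25 mm beside the track; a spring is wound on it (6 mm radius) and two bearing posts, 12 mm wide in y and up to z = 58 mm, carry it at x = -66 and x = 20. One finger goes left of it, the other right of it.
- filter_cube: Loose black cube with round windows, about 70 g, 36 x 40 x 34 mm (x, y, z), on the track in front of the flap, square to it within a few degrees. Origin: centre of the underside in y; rear face (to push) at its own x = -17, front face at +19 mm. Home: front face on the end wall, origin at illuminator x = 9, rear face at x = -8, so the pushing finger stays in front of the flap.
- flap (a joint): Angle of the sprung flap (rad): 0 down, at most 0.95; pressing the thumb bar raises it. The flap is a steel plate, x 0 to 28, 44 mm long from the pivot toward -y. Down, it hangs across the track and blocks the cube; at 0.53 and more it clears the cube; hold it near 0.7 (3 to 6 N on the bar). Let go, it springs shut; with the cube home it rests on the cube's top at about 0.49.
- thumb_bar (a point): Middle of the top face of the thumb bar, a ribbed steel strip left of the track, rigid with the flap: x -78 to 26, 28 mm wide in y. Flap down: it slants up to the left, this point at y = 65, z = 61. At 0.70 rad it is level, this point at y = 63, z = 34, strip y 49 to 77; a fingertip on it at z = 28 to 38 holds the flap clear of the cube and can slide along the whole strip.
- canister_white: Loose round canister, clear-white with black foot, 41 mm diameter, 67 mm high, right of the illuminator; origin at the centre of its underside. Leave alone.
- canister_black: Loose round black canister with white foot, 41 mm diameter, 67 mm high, right of the illuminator; origin at the centre of its underside. Leave alone.
- oil_bottle: Small brown bottle with black cap, 26 mm diameter, 50 mm high, left of the illuminator; origin at the centre of its underside. Leave alone.
- coverslips: Small clear box of cover slips, 30 x 34 x 17 mm, right of the track; origin at the centre of its underside. Leave alone.

How it is judged (in metres and radians):
On the way, in this order (a step that is already met when the one before it is completed fails the run):
1. a fingertip holds the flap up while the cube is still in front of it (value of joint flap above 0.53 rad and x of filter_cube in the frame of illuminator below -0.015 m and contact force between the fingers and illuminator above 0.5 N), for 0.2 s.
2. with the flap still held up, the cube has been pushed home (value of joint flap above 0.53 rad and x of filter_cube in the frame of illuminator above 0.0065 m), for 0.1 s.
At the end, for the whole second after the job is handed in: The cube stands flat on the track, square within 5 degrees and within 2.5 mm of the end wall, at rest, with the released flap down on its top (flap angle 0.40 to 0.52 rad) (x of filter_cube in the frame of illuminator above 0.0065 m and z of filter_cube in the frame of illuminator below 0.0095 m and angle between the x axis of filter_cube and the x axis of illuminator, either way round below 0.09 rad and value of joint flap between 0.4 and 0.52 rad and linear speed of filter_cube below 0.01 m/s); the robot touches nothing.
It fails at once if the cube was lifted or tipped (z of filter_cube in the frame of illuminator above 0.016 m or angle between filter_cube's own z axis and vertical above 0.25 rad).
It fails at once if a canister, the bottle or the coverslip box was moved by more than 15 mm (distance of any of canister_white, canister_black, oil_bottle, coverslips from where it was at the start of the episode above 0.015 m).
It also fails if it takes over 38 s, if anything falls off the work surface, if the arm or the gripper's body presses on something with over 40 N, if the wrist force passes 120 N, or if a joint passes its speed limit or range.

## Robot

A 6-joint arm with a two-finger parallel gripper is mounted at the origin on a cart in front of the work surface, level with it; the furniture and walls round the work are solid. World frame = base frame: x ahead of the robot, y to its left, z up, the work surface at z = 0. Lengths are in mm, angles in rad, forces in N, time in s.
With the tool pointing down it reaches from about 150 to 775 mm from the base axis. Payload 6.1 kg.
Tool frame: the origin (TCP) lies at the very end of the fingers, on their centre line; the grasp point (between the pads) lies 19 mm behind it (grip_point_offset is the distance from the TCP to the grasp point, in mm); z points along the fingers, y is the direction in which the jaws open and shut (so a half turn about z gives the same grasp; the last joint's range is limited). The gripper opens to 85 mm and grips with 20 to 120 N. Pads are 22 mm wide; open, the fingers measure 114 mm over their backs; the gripper's body (76 mm by 85 mm) begins 54 mm behind the grasp point. The pads swing forward as they close: fully open they stand 13 mm farther back than shut.
Start: joints at [1.2, 0.126, -0.04, 1.405, 0, 1.571], TCP at [190.232, 489.306, 231.295] pointing down, gripper open.
Joint ranges: [-2.72, 2.72], [-0.95, 1.95], [-1.27, 1.35], [-1.78, 2.02], [-1.46, 1.47], [-3.14, 3.14]. Speed limits (rad/s): [2.39, 2.39, 3.01, 3.14, 3.14, 3.14].

## Interface

Orientations are given as [roll, pitch, yaw] about the fixed x, y, z axes, in that order (R = Rz(yaw) Ry(pitch) Rx(roll)).
In Python, from bench import * gives the robot as it stands.
- The arm moves only by the tool servo_tool, never from a script. Its argument "series" is a list of rows, each a list of 3 entries, a list of its own where there are three numbers: the gripper's target within -1 to 1 (shut at 1, half-way at 0, fully open at -1), then the shift along the tool's x, y, z in cm, then the turn about the tool's z in degrees. In form: [[hand, [x, y, z], spin], ...]. A call has 1 to 5 rows; each row shifts and turns the commanded pose from where the row before left it, along the tool's axes as they then stand; what a row does not reach is not made up. A row lasts 1/10 s, in which the tool goes at most 50 mm and 8.59 degrees, less where a joint would pass 70% of its speed; a pose out of reach is approached as far as the arm can. A call is refused whole if a number of a shift passes 5 or a number of a turn 8.59, either way. A call with a gripper value outside its range is refused whole. The fingers move at their own pace and stop on an object; the grip force is fixed at half the most. Time passes only in rows, so rows that do not move let the fingers close. It gives the time, the measured TCP pose, the force and the opening at its end, in the units of the state.
- sense(): the state, without advancing time (a new reading comes with each control period).
- camera(name): name is "scene" or "side" or "wrist"; returns a dict with "pixels" (480x640x3 uint8, red, green, blue), "mtx" (3x3 intrinsics, pixels), "k1" (the pictures are not rectified: a ray, as slopes to the right and down, at radius r is drawn at 1 + k1 r^2 times it, then the intrinsics apply), "position" and "attitude" of the camera in the world. Camera axes: x right, y up, looking along -z (the intrinsics and any distortion apply to the point x, -y, -z); pixel columns grow to the right and rows downward; lengths in mm; the calibration is good to about 2 mm. A picture is of the moment at which its call begins. There is no depth.
- close_job(): hands the job in, once; it reports no verdict.
The state is a dict: "time_s": time; "joints": joint angles; "joint_velocities": joint speeds; "tau": joint torques, N m; "position": TCP position; "eef_rot": TCP orientation; "wrist_force": force on the tool from outside, world axes, zero at the start; "torque": the same for the moment, N m; "grip_width": opening from 0.0 (shut) to 1.0 (fully open).
Only numpy, scipy, OpenCV 4.12 (cv2) and the standard library are available. Lean on these libraries where they do the work, as an engineer would, in place of code of your own. Each camera call takes 0.05 s, during which the arm holds its last target. There are 200 camera calls.

## Working session

There is one attempt and no reset: what is moved stays moved. The work goes in short steps, Python scripts to look and compute and a tool call to move; the robot and the scene stay as the last step left them, time stands still between calls to the robot, and variables do not carry over. Pictures are saved under pics/ and viewed, about 8 in all and at most 12, crops included, and the job is handed in when it is done.

Besides the shell and the picture viewer there is one more tool, called after "Call:" as a command line: name --argument value ..., lists and objects as JSON in quotes. servo_tool: Moves the arm, as the interface text tells. Its arguments: {"type":"object","properties":{"series":{"type":"array"}},"required":["series"]}

```bash
mkdir -p pics; cat > h.py <<'E'
from bench import *
import numpy as np, cv2, pickle
def snap(name,fn):
    c=camera(name); cv2.imwrite('pics/%s.png'%fn,c['pixels'][:,:,::-1]); pickle.dump(c,open('pics/%s.pkl'%fn,'wb')); return c
def load(fn): return pickle.load(open('pics/%s.pkl'%fn,'rb'))
E
python3 - <<'E'
from h import *
for n in('scene','side'):
    c=snap(n,n+'1'); print(n,c['mtx'],c['k1'],c['position'],c['attitude'])
print(sense())
E
```

```text
scene [[476.84361235   0.         322.97404581]
 [  0.         476.84361235 239.80887088]
 [  0.           0.           1.        ]] -0.09732306867452642 [  14.97963333 -408.04873396  590.23827031] [ 0.89000692 -0.01262324 -0.92229776]
side [[506.38039288   0.         318.52426038]
 [  0.         506.38039288 234.64756461]
 [  0.           0.           1.        ]] -0.10100461363742802 [242.79077971 625.16184981 530.64300581] [ 0.96545398  0.01863818 -2.73123058]
{'time_s': 0.1, 'joints': array([ 1.20001738e+00,  1.26326752e-01, -4.05061451e-02,  1.40541969e+00,
       -3.42451565e-06,  1.57079332e+00]), 'joint_velocities': array([-0.00223964, -0.00017665,  0.00222149,  0.00036199, -0.00108731,
        0.00246151]), 'tau': array([-1.10349054e-03, -4.36904097e+01,  3.53605628e+01,  1.36786827e-02,
       -6.69791211e-05,  8.61996682e-06]), 'position': array([190.09375197, 488.97231948, 230.60304055]), 'eef_rot': array([-3.14013639e+00,  3.42013005e-06,  2.77081672e+00]), 'wrist_force': array([0.1997677 , 0.08272186, 0.19971768]), 'torque': array([-0.01138881, -0.04107711, -0.00073396]), 'grip_width': 0.9997277150233195}
```

View pics/scene1.png

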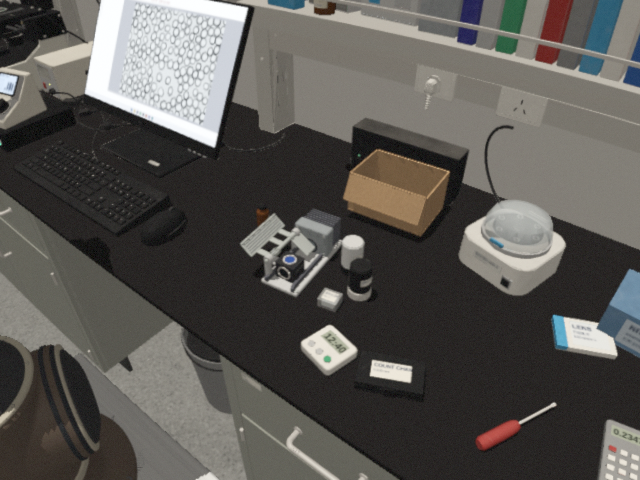

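View pics/side1.png

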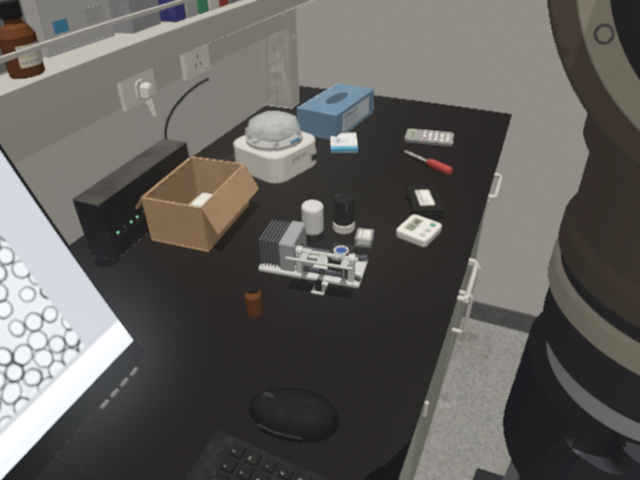

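The scene view shows the illuminator at about (295,250), with the bottle at (263,215), canisters at (353,250) and (360,280), and coverslips at (330,298). The side view shows it at about (310,265). I'll enlarge both.

```bash
python3 - <<'E'
import cv2
a=cv2.imread('pics/scene1.png')[200:315,225:385]; b=cv2.imread('pics/side1.png')[185:325,235:395]
cv2.imwrite('pics/sc.png',cv2.resize(a,None,fx=5,fy=5,interpolation=cv2.INTER_CUBIC))
cv2.imwrite('pics/sd.png',cv2.resize(b[:120],None,fx=5,fy=5,interpolation=cv2.INTER_CUBIC))
E
```

```text
(no output)
```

View pics/sc.png

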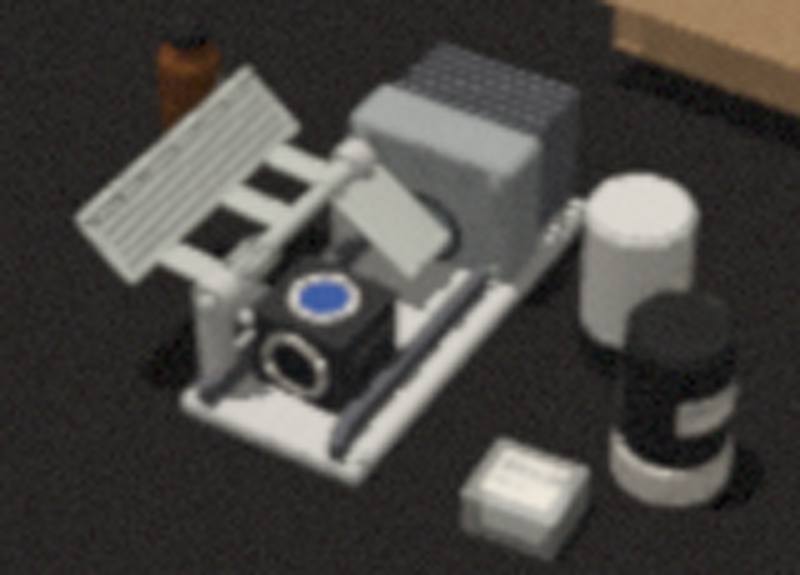

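View pics/sd.png

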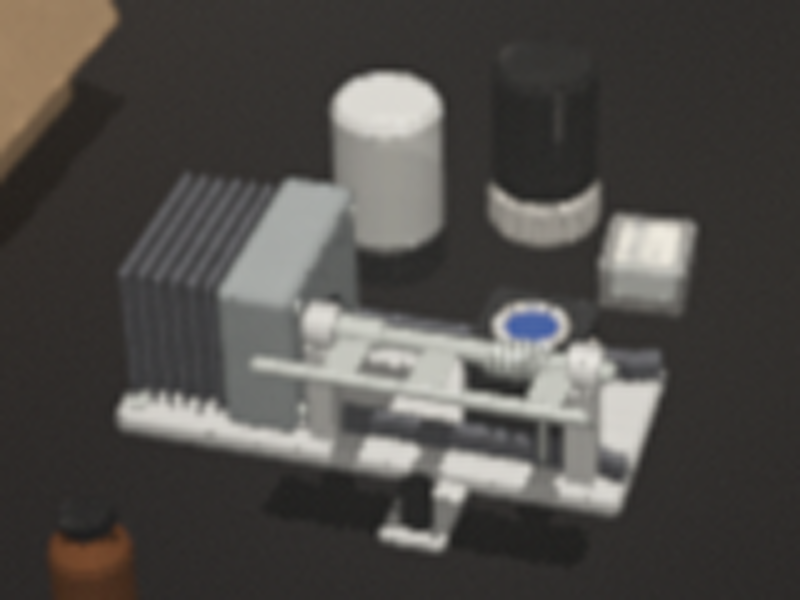

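In the scene crop, the bar corners are at (78,217), (130,283), (248,67) and (298,128), the plate front corners at (185,402) and (358,472), and the blue window at (324,297). In the side crop, the plate corners are at (620,498), (665,372) and (120,405), the bar ends at (590,413) and (255,360), and the blue window at (530,325).

```bash
cat >> h.py <<'E'
from scipy.spatial.transform import Rotation as R
from scipy.optimize import least_squares
def proj(c,P):
    q=(np.atleast_2d(P)-c['position'])@R.from_euler('xyz',c['attitude']).as_matrix()
    s=np.c_[q[:,0],-q[:,1]]/-q[:,2:]; s=s*(1+c['k1']*(s**2).sum(1,keepdims=True))
    return s*c['mtx'][0,0]+c['mtx'][:2,2]
def world(p,L):
    x,y,t=p[:3]; L=np.atleast_2d(L).astype(float); k,s=np.cos(t),np.sin(t)
    return np.c_[x+k*L[:,0]-s*L[:,1],y+s*L[:,0]+k*L[:,1],L[:,2]]
def crop(uv,x0,y0,f=5): return (np.array(uv,float)+.5)/f-.5+[x0,y0]
def pt(obs,z=None): # triangulate [(cam,uv)]
    f=lambda P:np.concatenate([(proj(c,P)[0]-u) for c,u in obs]+([[P[2]-z]] if z is not None else []))
    r=least_squares(f,[400,0,30]); return r.x,r.fun
E
python3 - <<'E'
from h import *
a,b=load('scene1'),load('side1')
L1=[[-78,75.7,70],[-78,54.3,52],[26,75.7,70],[26,54.3,52],[-80,37,8],[-80,-37,8]]
U1=crop([[78,217],[130,283],[248,67],[298,128],[185,402],[358,472]],225,200)
L2=[[-80,37,8],[-80,-37,8],[92,37,8],[-78,75.7,70],[26,75.7,70]]
U2=crop([[620,498],[665,372],[120,405],[590,413],[255,360]],235,185)
f=lambda p:np.r_[(proj(a,world(p,L1))-U1).ravel(),(proj(b,world(p,L2))-U2).ravel()]
r=least_squares(f,[400,0,.8],loss='soft_l1'); print(r.x,np.degrees(r.x[2])); print(r.fun.reshape(-1,2).round(1))
p=r.x; np.save('p.npy',p)
def loc(P): 
    d=P[:2]-p[:2];k,s=np.cos(p[2]),np.sin(p[2]);return np.round([k*d[0]+s*d[1],-s*d[0]+k*d[1],P[2]],1)
for n,u,v in [('window',(324,297),(530,325)),('white top',(640,205),(387,105)),('black top',(680,320),(546,70)),('box top',(525,470),(648,245)),('bottlecap',(190,40),(85,505))]:
    P,e=pt([(a,crop([u],225,200)[0]),(b,crop([v],235,185)[0])]); print(n,P.round(1),loc(P),e.round(1))
E
```

```text
[521.78734897  13.64739341  -6.16119481] -353.0104592685646
[[ 0.4  0.8]
 [ 0.9 -0.2]
 [ 1.   0.3]
 [ 0.9 -0.5]
 [-0.8 -1.2]
 [-0.   0.3]
 [ 0.3  0.6]
 [ 1.  -1.5]
 [-0.5  1.6]
 [ 0.2  1.5]
 [-0.1  0.8]]
window [481.1   8.9  42.9] [-41.    0.2  42.9] [ 0.4 -0.5  0.4  0.4]
white top [564.8 -64.6  66.3] [ 33.1 -82.9  66.3] [ 0. -0.  0.  0.]
black top [ 522.6 -109.1   66.1] [ -14.1 -121.9   66.1] [-0.2  0.3 -0.2 -0.3]
box top [473.3 -83.1  19.1] [-59.9 -90.1  19.1] [-0.3  0.3 -0.3 -0.3]
bottlecap [565.8 148.   47.5] [ 60.1 128.   47.5] [ 1.2 -1.7  1.   1.1]
```

```bash
cat >> h.py <<'E'
def togo(lx,ly,z):
    """tool-frame cm to go from the measured pose to illuminator-frame point, and spin deg to yaw p+180"""
    p=np.load('p.npy'); s=sense(); T=R.from_euler('xyz',s['eef_rot'])
    W=world(p,[lx,ly,z])[0]; G=R.from_euler('xyz',[np.pi,0,p[2]+np.pi])
    d=T.inv().apply(W-s['position'])/10
    k,q=np.cos(p[2]),np.sin(p[2]); e=s['position'][:2]-p[:2]
    print('t',s['time_s'],'local',np.round([k*e[0]+q*e[1],-q*e[0]+k*e[1],s['position'][2]],1),'go tool cm',d.round(2),'in goal-axes',G.inv().apply(W-s['position']).round(1)/10,'rotvec deg',np.degrees((T.inv()*G).as_rotvec()).round(2))
    print('F',s['wrist_force'].round(1),'w',round(s['grip_width'],3),'j',s['joints'].round(2))
E
python3 -c "
from h import *
togo(-76,31.5,150)"
```

```text
t 0.1 local [-271.4  512.2  230.6] go tool cm [-39.95 -33.09   8.11] in goal-axes [-19.54 -48.07   8.06] rotvec deg [-8.000e-02 -2.000e-02 -2.823e+01]
F [0.2 0.1 0.2] w 1.0 j [ 1.2   0.13 -0.04  1.41 -0.    1.57]
```

Call:
servo_tool --series '[[-0.14,[0,0,0],-7],[-0.14,[0,0,0],-7],[-0.14,[0,0,0],-7],[-0.14,[0,0,0],-7.2],[-0.14,[0,0,0],0]]'

```text
time_s: 0.6
position: [190.2, 489.1, 230.9]
eef_rot: [-3.141, -0.0, -3.02]
wrist_force: [-0.2, 0.4, -0.1]
grip_width: 0.573
```

Call:
servo_tool --series '[[-0.14,[-1.5,-4,0],0],[-0.14,[-1.5,-4,0],0],[-0.14,[-1.5,-4,0],0],[-0.14,[-1.5,-4,0],0],[-0.14,[-1.5,-4,0],0]]'

```text
time_s: 1.1
position: [289.2, 298.3, 231.1]
eef_rot: [-3.141, 0.0, -3.023]
wrist_force: [0.6, 0.2, 0.3]
grip_width: 0.571
```

Call:
servo_tool --series '[[-0.14,[-1.5,-4,0],0],[-0.14,[-1.5,-4,0],0],[-0.14,[-1.5,-4,0],0],[-0.14,[-1.5,-4,0],0],[-0.14,[0,0,0],0]]'

```text
time_s: 1.6
position: [369.3, 144.5, 231.2]
eef_rot: [-3.14, 0.0, -3.031]
wrist_force: [0.5, 0.7, 0.3]
grip_width: 0.57
```

```bash
python3 -c "
from h import *
togo(-76,31.5,150)"
```

```text
t 1.6 local [-135.4  148.5  231.2] go tool cm [ -6.07 -11.62   8.13] in goal-axes [ -5.94 -11.7    8.12] rotvec deg [-0.07  0.02 -0.63]
F [0.5 0.7 0.3] w 0.57 j [ 0.37 -0.12 -0.28  1.4  -0.    0.26]
```

Call:
servo_tool --series '[[-0.14,[-1.5,-3,2],-0.6],[-0.14,[-1.5,-3,2],0],[-0.14,[-1.5,-3,2],0],[-0.14,[-1.4,-2.7,2],0],[-0.14,[0,0,0],0]]'

```text
time_s: 2.1
position: [441.2, 38.2, 148.4]
eef_rot: [-3.141, -0.004, -3.015]
wrist_force: [-1.5, -0.1, 0.7]
grip_width: 0.57
```

```bash
python3 - <<'E'
from h import *
togo(-76,31.5,100)
c=snap('wrist','w1'); print(c['position'],c['attitude'],c['k1']); a=snap('scene','s2')
E
```

```text
t 2.1 local [-77.   34.2 148.4] go tool cm [-0.12 -0.27  4.84] in goal-axes [-0.1  -0.27  4.84] rotvec deg [-0.02 -0.24  0.24]
F [-1.5 -0.1  0.7] w 0.57 j [ 0.09 -0.01 -0.37  1.22 -0.   -0.04]
[367.37165651  29.09469182 292.47878953] [-2.90552151e-01 -3.95665352e-04  1.69702666e+00] -0.011017165364295355
```

View pics/w1.png

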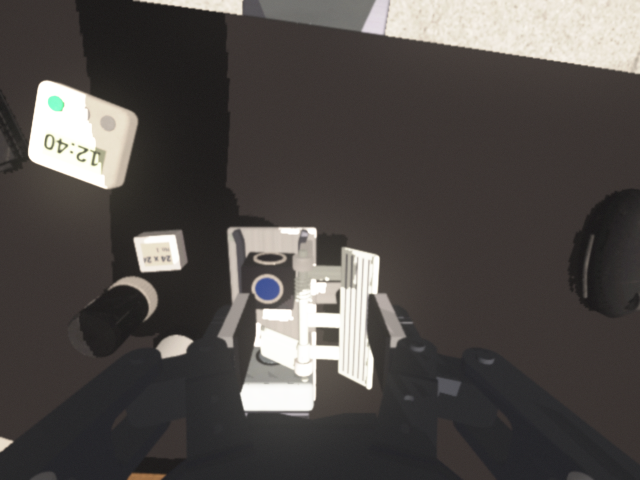

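The wrist view shows the bar corners at (343,248), (378,255), (342,378) and (371,388), the plate's front corners at (229,229) and (316,229), and the window at (267,289). The fingertips straddle the shaft at columns of about 240 and 383. I'll check these against the fit.

```bash
python3 - <<'E'
from h import *
p=np.load('p.npy'); c=load('w1')
L=[[-78,54.3,52],[-78,75.7,70],[26,54.3,52],[26,75.7,70],[-80,-37,8],[-80,37,8],[-41,0,42]]
U=np.array([[343,248],[378,255],[342,378],[371,388],[229,229],[316,229],[267,289]])
print((proj(c,world(p,L))-U).round(1).tolist())
r=least_squares(lambda q:(proj(c,world(q,L[:6]))-U[:6]).ravel(),p); print(p,r.x,r.fun.reshape(-1,2).round(1).tolist())
T=[[-77-11,34+s*k,150+dz] for dz in (0,5) for s in(1,-1) for k in (24.2,38.7)]
print(proj(c,world(p,T)).round(0).tolist())
im=c['pixels'][230:380,190:420,::-1]
im=np.clip(im.astype(float)*2.5,0,255).astype('uint8')
cv2.imwrite('pics/w1c.png',cv2.resize(im,None,fx=3.4,fy=3.4,interpolation=cv2.INTER_CUBIC))
E
```

```text
[[-3.8, -3.0], [-4.3, -1.9], [-6.3, -7.5], [-5.0, -2.2], [-4.5, -2.3], [-1.8, -2.0], [-1.1, -1.8]]
[521.78734897  13.64739341  -6.16119481] [524.22672206  17.71987755  -6.15049579] [[0.2, 0.2], [-0.1, 1.2], [-1.4, -4.9], [0.2, 0.2], [-0.7, 1.6], [1.7, 1.0]]
[[366.0, 289.0], [399.0, 289.0], [255.0, 288.0], [221.0, 288.0], [368.0, 294.0], [402.0, 294.0], [253.0, 293.0], [218.0, 293.0]]
```

View pics/w1c.png

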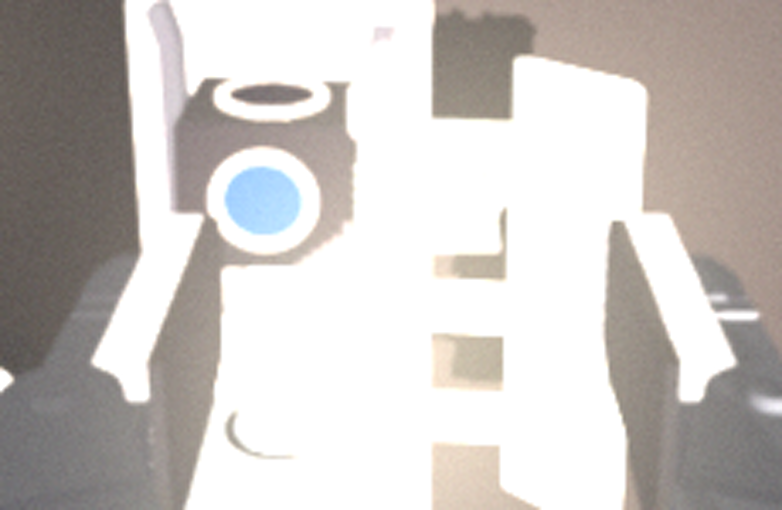

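```bash
python3 - <<'E'
from h import *
np.save('p.npy',[523.4,16.5,np.radians(7.3)])
togo(-77,32,68)
E
```

```text
t 2.2 local [-78.8  33.8 150.8] go tool cm [-0.2  -0.19  8.28] in goal-axes [-0.18 -0.18  8.28] rotvec deg [ 0.03 -0.11  0.1 ]
F [-0.5 -0.1  0. ] w 0.569 j [ 0.09 -0.01 -0.37  1.22  0.   -0.04]
```

Call:
servo_tool --series '[[-0.2,[-0.2,-0.2,2],0],[-0.2,[0,0,2],0],[-0.2,[0,0,2],0],[-0.2,[0,0,2],0],[-0.2,[0,0,0.3],0]]'

```text
time_s: 2.7
position: [442.1, 39.3, 67.2]
eef_rot: [3.141, -0.002, -3.009]
wrist_force: [0.4, -0.9, -1.2]
grip_width: 0.601
```

Call:
servo_tool --series '[[-0.2,[0,0,0],0],[-0.2,[0,0,0.5],0],[-0.2,[0,0,0.5],0],[-0.2,[0,0,0.2],0],[-0.2,[0,0,0],0]]'

```text
time_s: 3.2
position: [443.8, 38.2, 56.4]
eef_rot: [-3.142, 0.0, -3.01]
wrist_force: [-0.3, -0.2, 1.4]
grip_width: 0.604
```

```bash
python3 - <<'E'
from h import *
togo(-77,32,33)
c=snap('scene','s3')
cv2.imwrite('pics/s3c.png',cv2.resize(np.clip(c['pixels'][190:310,220:380,::-1]*1.4,0,255).astype('uint8'),None,fx=5,fy=5,interpolation=cv2.INTER_CUBIC))
E
```

```text
t 3.2 local [-76.2  31.6  56.4] go tool cm [0.08 0.04 2.34] in goal-axes [0.08 0.04 2.34] rotvec deg [-0.    0.02  0.24]
F [-0.3 -0.2  1.4] w 0.604 j [ 0.09  0.04 -0.52  1.01  0.   -0.05]
```

View pics/s3c.png

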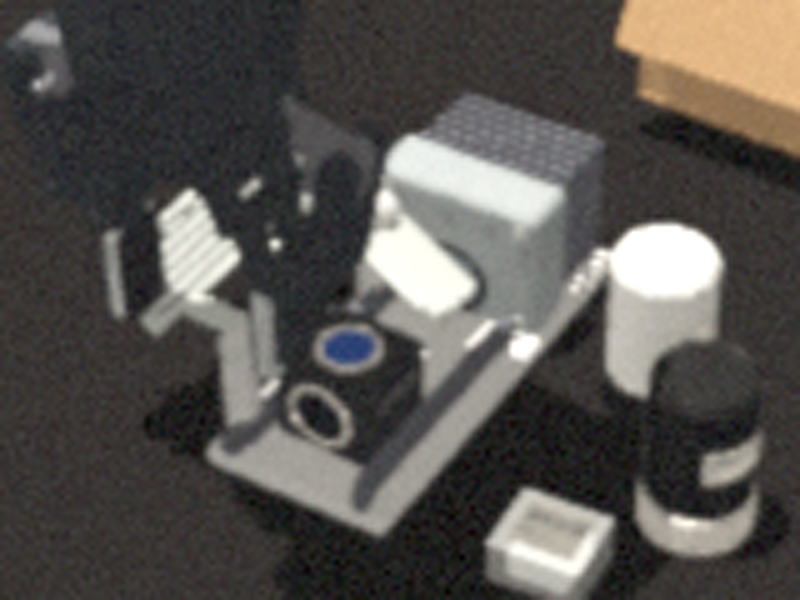

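The left finger is on the bar's near end, around (130,300). The right fingertip, around (268,385), is above and behind the cube, and the contact is light. I'll keep going down.

Call:
servo_tool --series '[[-0.2,[0.1,0,0.4],0],[-0.2,[0,0,0.4],0],[-0.2,[0,0,0.4],0],[-0.2,[0,0,0.4],0],[-0.2,[0,0,0],0]]'

```text
time_s: 3.75
position: [442.7, 37.8, 39.8]
eef_rot: [-3.141, -0.0, -3.01]
wrist_force: [1.9, -0.3, 2.8]
grip_width: 0.602
```

```bash
python3 - <<'E'
from h import *
togo(-77,32,33)
p=np.load('p.npy');s=sense()
print(crop([[0,0]],0,0), (proj(load('s3'),world(p,[[-76,2,58],[-65,2,58],[-65,4,58]]))-[220,190])*5)
c=snap('side','d3')
cv2.imwrite('pics/d3c.png',cv2.resize(np.clip(c['pixels'][190:310,240:400,::-1]*1.4,0,255).astype('uint8'),None,fx=5,fy=5,interpolation=cv2.INTER_CUBIC))
E
```

```text
t 3.75 local [-77.4  31.4  39.8] go tool cm [-0.04  0.06  0.68] in goal-axes [-0.04  0.06  0.68] rotvec deg [-0.03 -0.01  0.24]
F [ 1.9 -0.3  2.8] w 0.602 j [ 0.09  0.05 -0.55  0.97 -0.   -0.05]
[[-0.4 -0.4]] [[283.42285726 360.3082126 ]
 [301.70966541 341.70428345]
 [296.79333105 339.71264892]]
```

View pics/d3c.png

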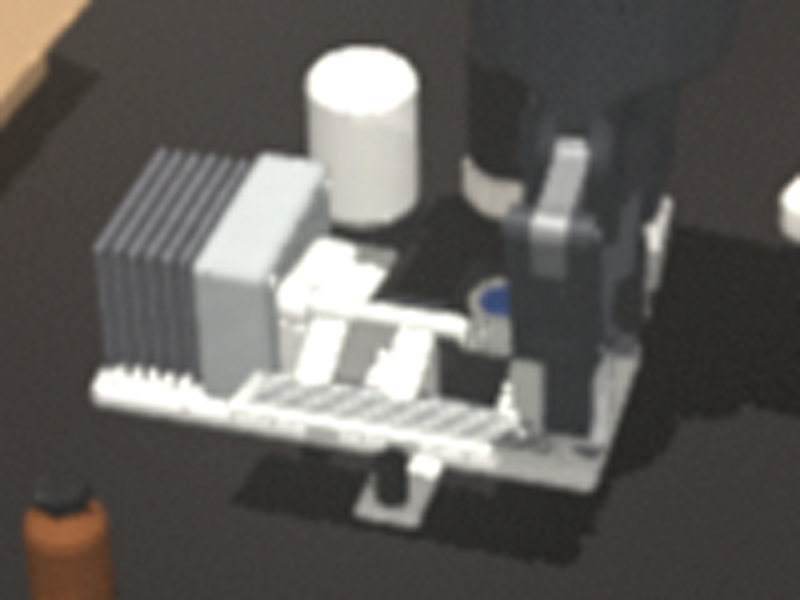

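The side view shows the bar nearly level under the left finger and the flap up.

Call:
servo_tool --series '[[-0.2,[0,0,0.4],0],[-0.2,[0,0,0.3],0],[-0.2,[0,0,0],0],[-0.2,[0,0,0],0],[-0.2,[0,0,0],0]]'

```text
time_s: 4.3
position: [442.6, 38.0, 33.4]
eef_rot: [3.142, -0.0, -3.01]
wrist_force: [-0.0, -2.6, 2.7]
grip_width: 0.6
```

```bash
python3 - <<'E'
from h import *
togo(-77,32,32)
a,c=snap('scene','s4'),snap('side','d4')
f=lambda c,x,y:cv2.resize(np.clip(c['pixels'][y:y+110,x:x+130,::-1]*1.4,0,255).astype('uint8'),None,fx=3,fy=3,interpolation=cv2.INTER_CUBIC)
cv2.imwrite('pics/4.png',np.hstack([f(a,235,195),f(c,255,200)]))
E
```

```text
t 4.3 local [-77.4  31.6  33.4] go tool cm [-0.04  0.04  0.14] in goal-axes [-0.04  0.04  0.14] rotvec deg [ 0.   -0.01  0.25]
F [-0.  -2.6  2.7] w 0.6 j [ 0.09  0.06 -0.56  0.95  0.   -0.05]
```

View pics/4.png

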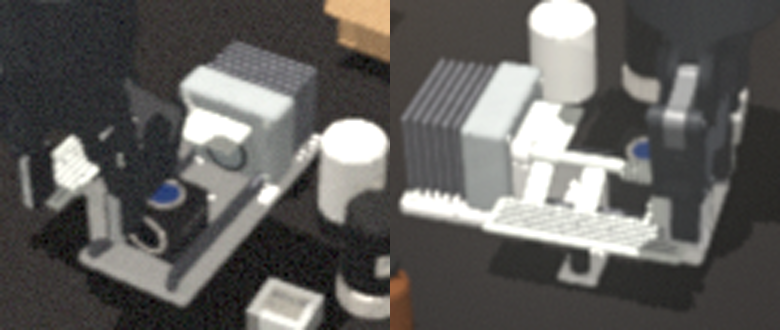

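The flap is well up, with the lamp lens exposed under it, and the bar is level. The cube is still in front. Next is the push.

Call:
servo_tool --series '[[-0.2,[-0.4,0,0.1],0],[-0.2,[-0.4,0,0],0],[-0.2,[-0.4,0,0],0],[-0.2,[-0.4,0,0],0],[-0.2,[-0.4,0,0],0]]'

```text
time_s: 4.9
position: [462.7, 40.8, 32.1]
eef_rot: [3.141, -0.0, -3.01]
wrist_force: [-1.9, -0.3, 1.9]
grip_width: 0.602
```

Call:
servo_tool --series '[[-0.2,[-0.4,0,0],0],[-0.2,[-0.4,0,0],0],[-0.2,[-0.4,0,0],0],[-0.2,[-0.2,0,0],0],[-0.2,[0,0,0],0]]'

```text
time_s: 5.4
position: [477.0, 42.6, 32.4]
eef_rot: [3.142, 0.001, -3.01]
wrist_force: [-0.8, -0.8, 1.9]
grip_width: 0.6
```

```bash
python3 - <<'E'
from h import *
togo(-19,32,32)
a,c=snap('scene','s5'),snap('side','d5')
f=lambda c,x,y:cv2.resize(np.clip(c['pixels'][y:y+110,x:x+130,::-1]*1.4,0,255).astype('uint8'),None,fx=3,fy=3,interpolation=cv2.INTER_CUBIC)
cv2.imwrite('pics/5.png',np.hstack([f(a,235,195),f(c,255,200)]))
E
```

```text
t 5.4 local [-42.7  31.8  32.4] go tool cm [-2.37  0.01  0.04] in goal-axes [-2.37  0.02  0.04] rotvec deg [0.   0.04 0.25]
F [-0.8 -0.8  1.9] w 0.6 j [ 0.09  0.12 -0.49  0.96  0.   -0.04]
```

View pics/5.png

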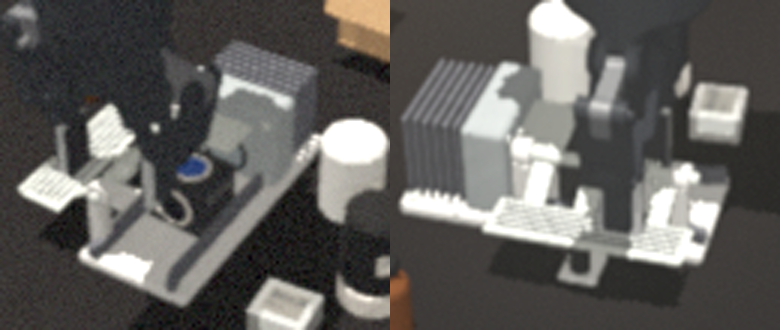

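The cube is moving forward squarely and the flap is still up. I've viewed 10 pictures so far. Continuing to the wall.

Call:
servo_tool --series '[[-0.2,[-0.4,0,0],0],[-0.2,[-0.4,0,0],0],[-0.2,[-0.4,0,0],0],[-0.2,[-0.4,0,0],0],[-0.2,[-0.2,0,0],0]]'

```text
time_s: 6.0
position: [494.7, 44.9, 32.3]
eef_rot: [-3.142, 0.0, -3.01]
wrist_force: [-2.4, 0.1, 3.4]
grip_width: 0.599
```

Call:
servo_tool --series '[[-0.2,[-0.2,0,0],0],[-0.2,[-0.1,0,0],0],[-0.2,[-0.1,0,0],0],[-0.2,[0,0,0],0],[-0.2,[0,0,0],0]]'

```text
time_s: 6.5
position: [498.3, 45.4, 32.3]
eef_rot: [3.142, 0.0, -3.01]
wrist_force: [-1.4, -0.2, 2.2]
grip_width: 0.602
```

```bash
python3 -c "
from h import *
togo(-19,32,32)"
```

```text
t 6.5 local [-21.2  31.9  32.3] go tool cm [-0.22  0.01  0.03] in goal-axes [-0.22  0.01  0.03] rotvec deg [0.   0.02 0.26]
F [-1.4 -0.2  2.2] w 0.602 j [ 0.09  0.16 -0.45  0.96  0.   -0.04]
```

Call:
servo_tool --series '[[-0.2,[-0.1,0,0],0],[-0.2,[-0.1,0,0],0],[-0.2,[0,0,0],0]]'

```text
time_s: 6.8
position: [499.8, 45.5, 32.2]
eef_rot: [-3.141, -0.001, -3.01]
wrist_force: [-4.0, -1.0, 4.0]
grip_width: 0.597
```

Call:
servo_tool --series '[[-0.2,[-0.1,0,0],0],[-0.2,[-0.1,0,0],0],[-0.2,[0,0,0],0]]'

```text
time_s: 7.1
position: [500.2, 45.3, 31.9]
eef_rot: [-3.141, -0.004, -3.01]
wrist_force: [-9.1, -1.7, 7.1]
grip_width: 0.601
```

The tool has stalled at local x of about -19 and the force is rising, as expected for wall contact. I'll look before releasing.

```bash
python3 - <<'E'
from h import *
togo(-19,32,32)
a,c=snap('scene','s6'),snap('side','d6')
f=lambda c,x,y:cv2.resize(np.clip(c['pixels'][y:y+110,x:x+130,::-1]*1.4,0,255).astype('uint8'),None,fx=3,fy=3,interpolation=cv2.INTER_CUBIC)
cv2.imwrite('pics/6.png',np.hstack([f(a,235,195),f(c,255,200)]))
E
```

```text
t 7.1 local [-19.4  31.5  31.9] go tool cm [-0.04  0.05 -0.01] in goal-axes [-0.04  0.05 -0.01] rotvec deg [-0.05 -0.22  0.21]
F [-9.1 -1.7  7.1] w 0.601 j [ 0.09  0.17 -0.44  0.97 -0.   -0.04]
```

View pics/6.png

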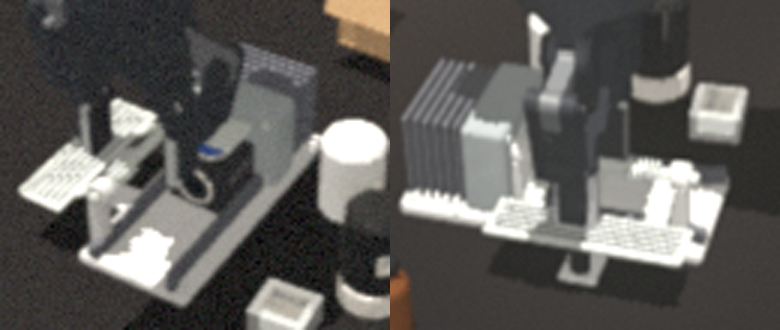

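The cube is under the raised flap with its front at the lamp block, and only a sliver of the blue window shows. I'll press slightly more, back off, then rise gently.

Call:
servo_tool --series '[[-0.2,[-0.1,0,0],0],[-0.2,[0,0,0],0],[-0.2,[0.3,0,0],0],[-0.2,[0.4,0,0],0],[-0.2,[0.1,0,0],0]]'

```text
time_s: 7.7
position: [496.2, 45.2, 32.8]
eef_rot: [3.141, 0.003, -3.01]
wrist_force: [2.4, -0.6, 1.9]
grip_width: 0.601
```

Call:
servo_tool --series '[[-0.2,[0,0,0],0],[-0.2,[0,0,-0.3],0],[-0.2,[0,0,-0.4],0],[-0.2,[0,0,-0.4],0],[-0.2,[0,0,-0.6],0]]'

```text
time_s: 8.2
position: [494.6, 44.9, 49.2]
eef_rot: [-3.141, -0.001, -3.01]
wrist_force: [-0.2, -1.3, 0.3]
grip_width: 0.599
```

Call:
servo_tool --series '[[-0.2,[0,0,-0.8],0],[-0.2,[0,0,-1.5],0],[-0.2,[0,0,-2],0],[-0.2,[0,0,-3],0],[-0.2,[0,0,-3],0]]'

```text
time_s: 8.7
position: [494.7, 44.9, 153.6]
eef_rot: [-3.142, -0.001, -3.01]
wrist_force: [-0.3, -0.4, 0.6]
grip_width: 0.597
```

Call:
servo_tool --series '[[-0.2,[2,0,-2],0],[-0.2,[4,0,0],0],[-0.2,[4,0,0],0],[-0.2,[2,0,0],0],[-0.2,[0,0,0],0]]'

```text
time_s: 9.2
position: [374.1, 28.9, 173.1]
eef_rot: [-3.141, 0.001, -3.01]
wrist_force: [0.1, -0.7, 0.6]
grip_width: 0.606
```

```bash
python3 - <<'E'
from h import *
togo(-19,32,32)
a,c=snap('scene','s7'),snap('side','d7')
f=lambda c,x,y:cv2.resize(np.clip(c['pixels'][y:y+110,x:x+98,::-1]*1.4,0,255).astype('uint8'),None,fx=4,fy=4,interpolation=cv2.INTER_CUBIC)
cv2.imwrite('pics/7.png',np.hstack([f(a,238,200),f(c,258,205)]))
E
```

```text
t 9.2 local [-146.5   31.3  173.1] go tool cm [-12.75   0.02  14.12] in goal-axes [-12.75   0.07  14.11] rotvec deg [-0.01  0.03  0.24]
F [ 0.1 -0.7  0.6] w 0.606 j [ 0.08 -0.15 -0.44  1.28 -0.   -0.05]
```

View pics/7.png

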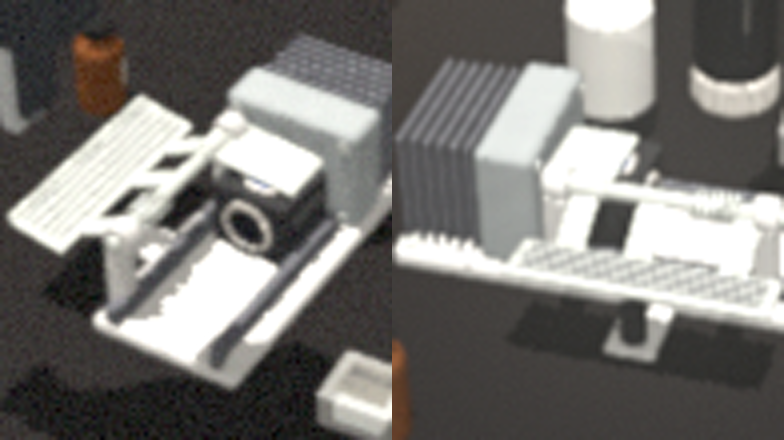

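```bash
python3 - <<'E'
from h import *
a=load('s7')
for p in (np.load('p.npy'),[521.8,13.6,np.radians(7)]): print(((proj(a,world(p,[[-8,20,42],[-8,-20,42],[-8,-20,8],[-11,-20,42],[-80,-37,8],[-80,37,8]]))-[238,200]+.5)*4).round(0).tolist())
E
```

```text
[[210.0, 177.0], [286.0, 206.0], [286.0, 263.0], [282.0, 210.0], [233.0, 374.0], [92.0, 313.0]]
[[213.0, 181.0], [289.0, 211.0], [289.0, 268.0], [285.0, 215.0], [235.0, 379.0], [93.0, 317.0]]
```

The cube's rear edges at (213,180) and (285,210) match the predicted home position within about 1–2 mm, and it looks square. Handing in.

```bash
python3 -c "
from bench import *
print(close_job())"
```

```text
the job is handed in; nothing more can be done
None
```

I loaded the cube and handed the job in at about 9.3 s; no verdict was reported. The left fingertip held the thumb bar down at about 2–4 N, with the flap visibly raised. The right fingertip pushed the cube along the track to the end wall. I then backed off 7–8 mm, rose slowly to let the flap down and moved clear.

**Last checks:**
- **Wall contact:** the push stalled with the tool at local x ≈ -19 mm, where it should be with the cube home, and the force along the push rose to about 9 N.
- **Cube position:** in the final scene picture, its rear edges match the home position to about 1–2 mm. It looks square and flat, with the flap resting on its top.
- **Other objects:** the bottle, the canisters and the box showed no sign of having moved. I judged this by eye from the pictures, and the last ones show the canisters and box only partly.
- **Robot:** it was clear of everything, with a wrist force of about 0.9 N, which is noise level.

**Disagreement:** the wrist camera put the illuminator about 4 mm further left (+y) and 2.4 mm further along x than the scene and side cameras did. I used a position in between, and the wall contact agreed with it. I did not measure the flap angle as a number; I judged it from the pictures only.

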